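Release the tool-safe drawer with the thin dowel

ROBOT

A 6-joint arm with a two-finger parallel gripper is mounted at the origin on a cart in front of the work surface, level with it; the furniture and walls round the work are solid. World frame = base frame: x ahead of the robot, y to its left, z up, the work surface at z = 0. Lengths are in m, angles in rad, forces in N, time in s.
With the tool pointing down it reaches from about 0.35 to 0.775 m from the base axis. Payload 7.3 kg.
Tool frame: the origin (TCP) lies between the finger pads; the fingertips stand 25 mm ahead of it and the grasp point (between the pads) lies 6 mm ahead of it; y points along the fingers, z is the direction in which the jaws open and shut, and the axes are right-handed (so a half turn about y gives the same grasp; the last joint's range is limited). The gripper opens to 92 mm and grips with 3 to 60 N. Pads are 19 mm wide; open, the fingers measure 130 mm over their backs; the gripper's body (75 mm by 190 mm) begins 47 mm behind the grasp point.
Start: joints at [0.997, 0.342, 1.524, -0, 1.275, -0.146], TCP at [0.218, 0.478, 0.252] pointing down, gripper open.
Joint ranges: [-2.53, 2.53], [-0.77, 2.02], [0.04, 2.7], [-1, 4.14], [0.28, 2.66], [-3.11, 3.11]. Speed limits (rad/s): [2.57, 2.57, 3.14, 3.14, 3.14, 3.14].

INTERFACE

Orientations are given as [roll, pitch, yaw] about the fixed x, y, z axes, in that order (R = Rz(yaw) Ry(pitch) Rx(roll)).
In Python, from cell import sensors, read_camera, hand_in gives the robot as it stands. The module is installed in compiled form; this text tells all that it offers.
- The arm moves only by the tool send_rows, never from a script. Its argument "motion" is a list that holds one entry, the list of rows, each a list of 4 numbers: the shift along the tool's x, y, z in m, then the turn about the tool's y in degrees. In form: [[[tx, ty, tz, twist], ...]]. A call has 1 to 8 rows; each row is the pose to reach, as a shift and turn from the pose measured when the call began, along the tool's axes at that moment; what a row does not reach only later rows make up. A row lasts 1/10 s, in which the tool goes at most 50 mm and 8.59 degrees, less where a joint would pass 70% of its speed; a pose out of reach is approached as far as the arm can. A call with a gripper value outside its range is refused whole. "gripper" is the opening, from 0 (shut) to 1 (fully open), set as the call begins (left out, the last holds). The fingers move at their own pace and stop on an object; "grip_force" is the grip in N (left out, the last holds). Time passes only in rows, so rows that repeat a pose let the fingers close. It gives the time, the measured TCP pose, the force and the opening at its end, in the units of the state.
- sensors.observe(): the state, without advancing time (a new reading comes with each control period).
- read_camera(name): name is "scene" or "top"; returns a dict with "frame" (480x640x3 uint8, red, green, blue), "fx", "fy", "cx", "cy" (pixels), "extrinsics" (4x4, takes a point from world to camera coordinates). Camera axes: x right, y up, looking along -z (the intrinsics and any distortion apply to the point x, -y, -z); pixel columns grow to the right and rows downward; lengths in m; the calibration is good to about 2 mm. A picture is of the moment at which its call begins. There is no depth.
- hand_in(): hands the job in, once; it reports no verdict.
The state is a dict: "time": time; "qpos": joint angles; "qvel": joint speeds; "joint_efforts": joint torques, N m; "tool_pos": TCP position; "tool_rot": TCP orientation; "contact_force": force on the tool from outside, world axes, zero at the start; "torque": the same for the moment, N m; "opening": finger opening in m.
Only numpy, scipy, OpenCV 4.12 (cv2) and the standard library are available. Lean on these libraries where they do the work, as an engineer would, in place of code of your own. Each camera call takes 0.05 s, during which the arm holds its last target.

TASK

The slicer key is in the drawer of the small steel tool safe, which has no handle: take the thin steel dowel out of its stand, push it straight down through the small round hole in the top of the safe until the spring catch beneath gives way and the drawer pops out. Keep hold of the dowel while you push and keep your fingers out of the hole; then stand the dowel back in its own stand and let go, leaving the drawer open.

Things in the scene. Friction and masses are not known exactly. Their poses are not given: they have to be found in the camera images.
- release_dowel_mid (a point): centre (half-way up) of the thin round plain steel dowel, 14 mm thick and 180 mm long, 0.08 to 0.17 kg. At the start it stands upright and loose in its stand, its foot 5 mm above the table and its upper 115 mm clear of the stand; its z axis runs along the dowel, towards its top. (A second stand just like it holds a thick dowel, 36 mm, which does not fit the hole in the safe and is not needed.)
- release_stand_hole (a point): centre of the mouth of the thin dowel's own hole, in the top face of its stand: a fixed white block 70 x 70 mm, 70 mm high. The hole is 28 mm wide and 65 mm deep, with a 4 mm chamfer; the dowel stands in it with play and may lean by up to about 14 degrees. The other stand has a 46 mm hole.
- release_hole (a point): centre of the mouth of the 26 mm round hole (4 mm chamfer) in the top of the tool safe, a fixed steel box 180 x 150 mm and 85 mm high; the hole lies 55 mm behind the middle of its top. Its z axis points up, its x axis away from the drawer front. The spring catch, a flat pad wider than the hole, lies 40 mm below the mouth.
- catch (a joint): how far the spring catch is pushed down, m: 0 at rest, at most 0.016. It frees the drawer at about 0.010; pushing takes about 4 N at first and 8 N at the end, and it springs back by itself when let go.
- drawer (a joint): how far the safe's drawer has come out, m: about 0 shut (latched), 0.060 fully out. A spring pushes it out along the safe's -x axis, to the front, as soon as the catch is freed, and holds it out.

How it is judged:
On the way, in this order (a step that is already met when the one before it is completed fails the run):
1. the thin dowel is lifted clear of its stand (height (world z) of release_dowel_mid above 0.17 m), for 0.1 s.
2. the catch is pushed down by the held dowel, which stands upright in the hole of the safe (value of joint catch above 0.009 m and horizontal distance between release_dowel_mid and release_hole below 0.025 m and height (world z) of release_dowel_mid below 0.135 m and contact force between the fingers and release_dowel above 1 N), for 0.05 s.
At the end, for the whole second after the job is handed in: the drawer is out by more than 45 mm, the catch has sprung back (within 4 mm), and the thin dowel stands at rest in its own stand, down on the hole's floor (its centre below 105 mm, within 30 mm of the hole's axis, leaning less than 20 degrees) (value of joint drawer above 0.045 m and value of joint catch below 0.004 m and horizontal distance between release_dowel_mid and release_stand_hole below 0.03 m and height (world z) of release_dowel_mid below 0.105 m and angle between release_dowel_mid's own z axis and vertical below 0.35 rad and linear speed of release_dowel below 0.03 m/s); the robot touches nothing.
It fails at once if the gripper or arm itself touches the catch (contact force between any of the fingers, the arm and catch above 0.5 N).
It also fails if it takes over 51 s, if anything falls off the work surface, if the arm or the gripper's body presses on something with over 40 N, if the wrist force passes 120 N, or if a joint passes its speed limit or range.

## Working session

There is one attempt and no reset: what is moved stays moved. The work goes in short steps, Python scripts to look and compute and a tool call to move; the robot and the scene stay as the last step left them, time stands still between calls to the robot, and variables do not carry over. Pictures are saved under pics/ and viewed, and the job is handed in when it is done.

Besides the shell and the picture viewer there is one more tool, called by a JSON object that holds its "method" and its "body", one argument or row to a line. send_rows: Moves the arm, as the interface text tells. Its arguments: {"type":"object","properties":{"motion":{"type":"array"},"gripper":{"type":"number"},"grip_force":{"type":"number"}},"required":["motion"]}

```bash
mkdir -p pics; cat > h.py <<'E'
import numpy as np, cv2
from cell import sensors, read_camera
def shot(n,f):
    d=read_camera(n); cv2.imwrite('pics/'+f,d['frame'][:,:,::-1]); np.savez('pics/'+f[:-4]+'.npz',**d); return d
def ray(d,u,v):
    E=np.array(d['extrinsics']); R=E[:3,:3]; t=E[:3,3]
    c=np.array([(u-d['cx'])/d['fx'],-(v-d['cy'])/d['fy'],-1.0])
    return -R.T@t, R.T@c
def onz(d,u,v,z):
    o,r=ray(d,u,v); return o+r*(z-o[2])/r[2]
def proj(d,p):
    E=np.array(d['extrinsics']); c=E[:3,:3]@np.array(p)+E[:3,3]
    return np.array([d['cx']+d['fx']*c[0]/-c[2], d['cy']+d['fy']*(-c[1])/-c[2]])
E
python3 - <<'E'
from h import *
for n in('scene','top'):
    d=shot(n,n+'0.png'); print(n,{k:np.round(v,3).tolist() for k,v in d.items() if k!='frame'}, d.keys())
print(sensors.observe())
E
```

```text
scene {'fx': 579.264, 'fy': 579.264, 'cx': 336.312, 'cy': 229.865, 'extrinsics': [[0.688, -0.726, -0.008, -0.381], [0.356, 0.328, 0.875, -0.303], [-0.632, -0.605, 0.484, -0.583], [0.0, 0.0, 0.0, 1.0]]} dict_keys(['frame', 'fx', 'fy', 'cx', 'cy', 'extrinsics'])
top {'fx': 512.67, 'fy': 512.67, 'cx': 316.487, 'cy': 229.274, 'extrinsics': [[-0.014, -1.0, -0.01, 0.052], [0.996, -0.015, 0.09, -0.554], [-0.09, -0.009, 0.996, -0.902], [0.0, 0.0, 0.0, 1.0]]} dict_keys(['frame', 'fx', 'fy', 'cx', 'cy', 'extrinsics'])
{'time': 0.1, 'qpos': array([ 9.97009854e-01,  3.42651927e-01,  1.52491127e+00, -9.81722579e-06,
        1.27543150e+00, -1.46016366e-01]), 'qvel': array([-0.00130384, -0.00114029, -0.00213274,  0.00018706,  0.00013795,
        0.00028082]), 'joint_efforts': array([ 1.75604135e-03, -4.32007778e+01, -2.44691777e+01,  7.18681631e-02,
        5.26018068e-02, -9.72017602e-06]), 'tool_pos': array([0.21759919, 0.47741459, 0.2511186 ]), 'tool_rot': array([-1.57218482e+00,  1.94707473e-04, -4.27767377e-01]), 'contact_force': array([0.70663295, 0.56385043, 0.03169493]), 'torque': array([ 0.02152287,  0.0288318 , -0.00457168]), 'opening': 0.09172954812758105}
```

View pics/scene0.png

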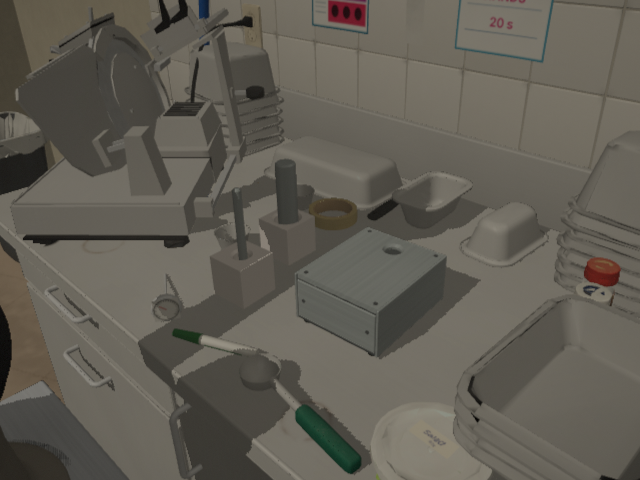

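View pics/top0.png

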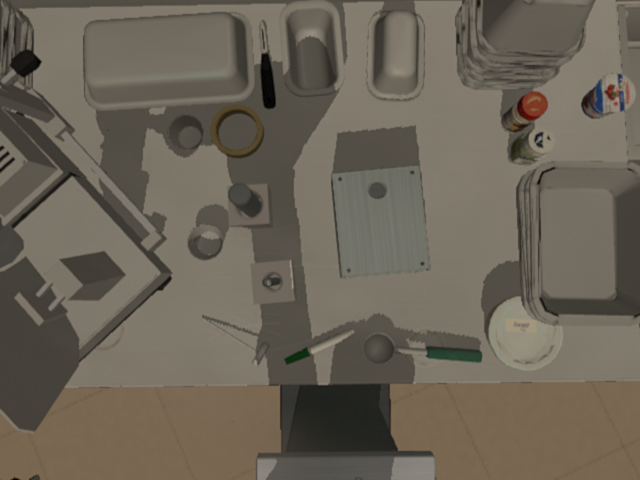

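The scene view shows the thin dowel at about (238,220) in a white stand, the thick one at (287,190), and the safe with its hole at about (394,249). In the top view the thin stand is at about (272,282) and the safe hole at (377,190). I'll zoom in for accuracy.

```bash
python3 - <<'E'
import cv2
a=cv2.imread('pics/scene0.png'); b=cv2.imread('pics/top0.png')
def z(im,x,y,w,h,k):return cv2.convertScaleAbs(cv2.resize(im[y:y+h,x:x+w],None,fx=k,fy=k,interpolation=cv2.INTER_CUBIC),alpha=1.6)
cv2.imwrite('pics/z1.png',z(a,200,150,260,200,3))
cv2.imwrite('pics/z2.png',z(b,220,150,220,170,3.5))
E
```

```text
(no output)
```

View pics/z1.png

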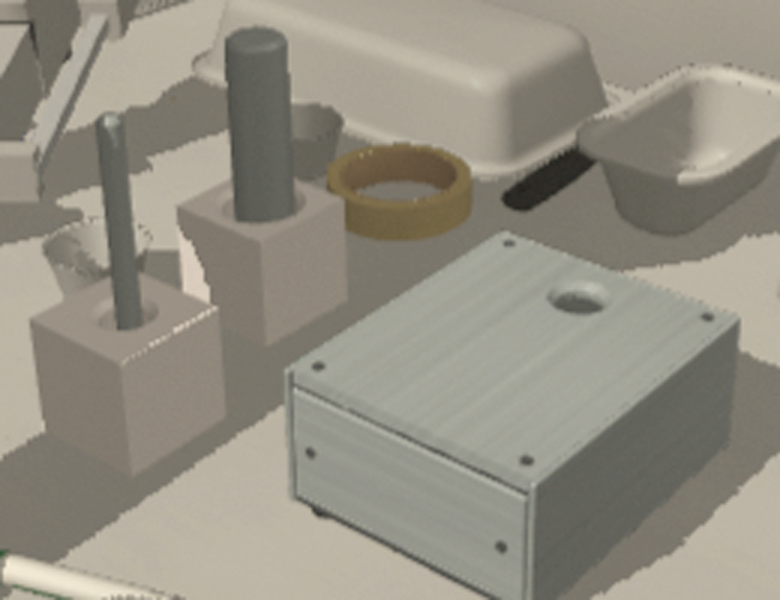

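View pics/z2.png

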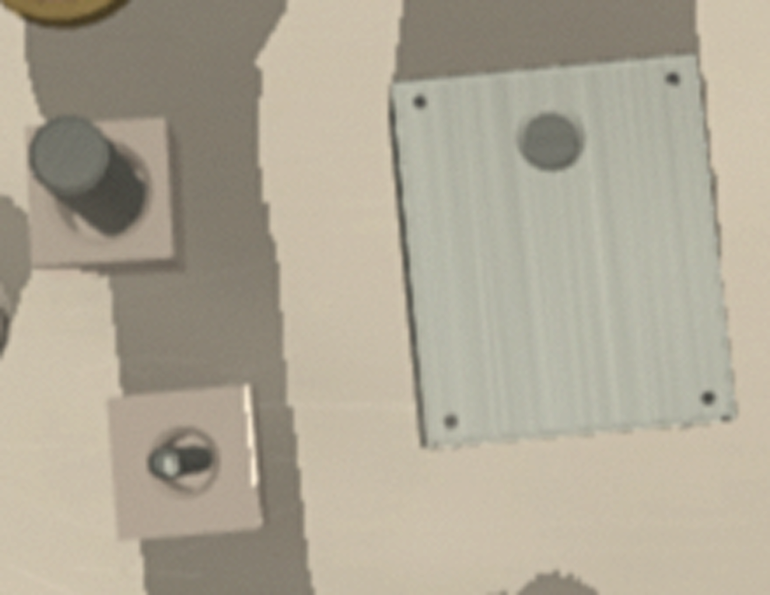

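```bash
python3 - <<'E'
from h import *
s=dict(np.load('pics/scene0.npz')); t=dict(np.load('pics/top0.npz'))
S=lambda x,y:((x+.5)/3-.5+200,(y+.5)/3-.5+150)
T=lambda x,y:((x+.5)/3.5-.5+220,(y+.5)/3.5-.5+150)
def tri(a,b):
    A=np.zeros((3,3));B=np.zeros(3);L=[]
    for d,p in((s,a),(t,b)):
        o,r=ray(d,*p); r/=np.linalg.norm(r); P=np.eye(3)-np.outer(r,r);A+=P;B+=P@o;L.append((P,o))
    x=np.linalg.solve(A,B); return x.round(4),[round(np.linalg.norm(P@(x-o)),4) for P,o in L]
r4=lambda x:np.round(x,4)
print('safe hole top',r4(onz(t,*T(551,141),.085)),'scene',r4(onz(s,*S(579,298),.085)), tri(S(579,298),T(551,141)))
print('stand hole top',r4(onz(t,*T(184,461),.07)),'scene',r4(onz(s,*S(129,312),.07)))
for c in[(109,398),(249,383),(263,525),(119,540)]: print('stand corner',r4(onz(t,*T(*c),.07)))
for c in[(391,86),(696,56),(735,417),(423,447)]: print('safe corner',r4(onz(t,*T(*c),.085)))
for c in[(32,322),(122,361),(218,312)]: print('stand corner S',r4(onz(s,*S(*c),.07)))
for c in[(289,373),(531,488),(738,320),(506,234)]: print('safe corner S',r4(onz(s,*S(*c),.085)))
print('dowel top',tri(S(111,119),T(171,462)), r4(onz(t,*T(171,462),.183)), r4(onz(s,*S(111,119),.183)))
# dowel visible lower point on axis in scene and at top
print('dowel base vis in scene z~.062', r4(onz(s,*S(129,318),.07)), 'top', r4(onz(t,*T(203,460),.07)))
E
```

```text
safe hole top [ 0.6154 -0.0602  0.085 ] scene [ 0.6168 -0.0615  0.085 ] (array([ 0.6161, -0.0609,  0.0849]), [np.float64(0.0009), np.float64(0.0009)])
stand hole top [0.463  0.1207 0.07  ] scene [0.4651 0.1187 0.07  ]
stand corner [0.4942 0.1573 0.07  ]
stand corner [0.5005 0.0887 0.07  ]
stand corner [0.4315 0.0825 0.07  ]
stand corner [0.4252 0.1525 0.07  ]
safe corner [0.6438 0.0171 0.085 ]
safe corner [ 0.6562 -0.1318  0.085 ]
safe corner [ 0.4805 -0.1449  0.085 ]
safe corner [0.4683 0.0047 0.085 ]
stand corner S [0.4244 0.1481 0.07  ]
stand corner S [0.4329 0.0838 0.07  ]
stand corner S [0.497  0.0842 0.07  ]
safe corner S [ 0.4673 -0.0031  0.085 ]
safe corner S [ 0.4767 -0.1468  0.085 ]
safe corner S [ 0.6541 -0.1337  0.085 ]
safe corner S [0.6433 0.0109 0.085 ]
dowel top (array([0.4637, 0.1154, 0.1833]), [np.float64(0.0001), np.float64(0.0001)]) [0.4638 0.1153 0.183 ] [0.4641 0.116  0.183 ]
dowel base vis in scene z~.062 [0.4613 0.1139 0.07  ] top [0.4634 0.1114 0.07  ]
```

```bash
python3 - <<'E'
from h import *
s=dict(np.load('pics/scene0.npz')); t=dict(np.load('pics/top0.npz'))
r4=lambda x:np.round(x,3)
print('cams',r4(ray(s,0,0)[0]),r4(ray(t,0,0)[0]))
for n,p in dict(basecorner=(168,275),plate_low=(32,430),plate_r=(78,365),carr=(75,180),bladeend=(0,230),cartL=(280,385)).items():
    print(n,[(z,r4(onz(t,*p,z))[:2].tolist()) for z in(0.0,.1,.2,.3)])
print('thick dowel top',[(z,r4(onz(t,241,194,z))[:2].tolist()) for z in(.18,.2,.22)],[(z,r4(onz(s,286,163,z))[:2].tolist()) for z in(.18,.2,.22)])
for n,p in dict(slic_front_corner=(190,208),plate_top=(100,15),c2=(130,190),c3=(20,80)).items():
    print('S',n,[(z,r4(onz(s,*p,z))[:2].tolist()) for z in(0.0,.1,.2,.3,.4)])
for y in np.arange(.1,.5,.05): print(round(y,2),proj(s,[.33,y,.25]).round(),proj(t,[.33,y,.25]).round())
E
python3 - <<'E'
import cv2
a=cv2.imread('pics/scene0.png'); b=cv2.imread('pics/top0.png')
def z(im,x,y,w,h,k):return cv2.convertScaleAbs(cv2.resize(im[y:y+h,x:x+w],None,fx=k,fy=k,interpolation=cv2.INTER_CUBIC),alpha=1.8)
cv2.imwrite('pics/z3.png',z(a,0,0,260,280,2))
cv2.imwrite('pics/z4.png',z(b,0,40,260,420,1.4))
E
```

```text
cams [ 0.002 -0.53   0.545] [0.472 0.036 0.949]
basecorner [(0.0, [0.477, 0.32]), (0.1, [0.476, 0.29]), (0.2, [0.476, 0.26]), (0.3, [0.475, 0.23])]
plate_low [(0.0, [0.201, 0.563]), (0.1, [0.23, 0.507]), (0.2, [0.258, 0.452]), (0.3, [0.287, 0.396])]
plate_r [(0.0, [0.315, 0.483]), (0.1, [0.332, 0.436]), (0.2, [0.348, 0.389]), (0.3, [0.365, 0.341])]
carr [(0.0, [0.657, 0.498]), (0.1, [0.638, 0.449]), (0.2, [0.618, 0.401]), (0.3, [0.599, 0.352])]
bladeend [(0.0, [0.565, 0.636]), (0.1, [0.555, 0.573]), (0.2, [0.545, 0.51]), (0.3, [0.535, 0.446])]
cartL [(0.0, [0.276, 0.114]), (0.1, [0.296, 0.106]), (0.2, [0.317, 0.098]), (0.3, [0.338, 0.09])]
thick dowel top [(0.18, [0.597, 0.157]), (0.2, [0.593, 0.154]), (0.22, [0.59, 0.15])] [(0.18, [0.587, 0.143]), (0.2, [0.555, 0.106]), (0.22, [0.523, 0.069])]
S slic_front_corner [(0.0, [0.574, 0.441]), (0.1, [0.469, 0.263]), (0.2, [0.364, 0.085]), (0.3, [0.259, -0.094]), (0.4, [0.154, -0.272])]
S plate_top [(0.0, [1.688, 3.036]), (0.1, [1.379, 2.381]), (0.2, [1.069, 1.726]), (0.3, [0.759, 1.072]), (0.4, [0.45, 0.417])]
S c2 [(0.0, [0.534, 0.616]), (0.1, [0.437, 0.406]), (0.2, [0.339, 0.195]), (0.3, [0.241, -0.015]), (0.4, [0.143, -0.225])]
S c3 [(0.0, [0.752, 1.805]), (0.1, [0.614, 1.377]), (0.2, [0.476, 0.948]), (0.3, [0.339, 0.519]), (0.4, [0.201, 0.09])]
0.1 [155. 178.] [275. 383.]
0.15 [135. 167.] [238. 383.]
0.2 [116. 158.] [200. 384.]
0.25 [ 98. 149.] [163. 384.]
0.3 [ 82. 141.] [126. 385.]
0.35 [ 67. 133.] [ 89. 385.]
0.4 [ 53. 126.] [ 51. 386.]
0.45 [ 40. 119.] [ 14. 386.]
```

View pics/z3.png

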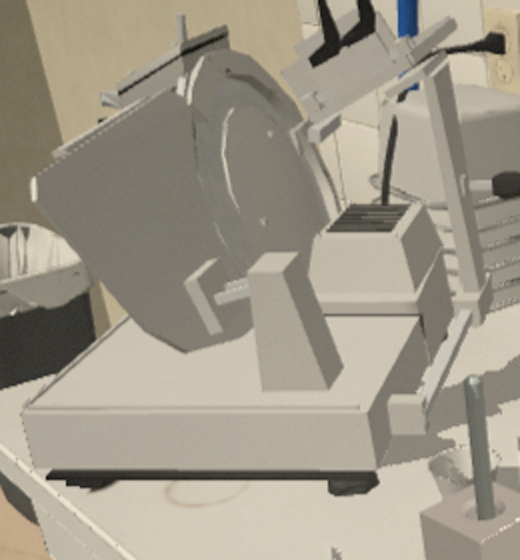

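View pics/z4.png

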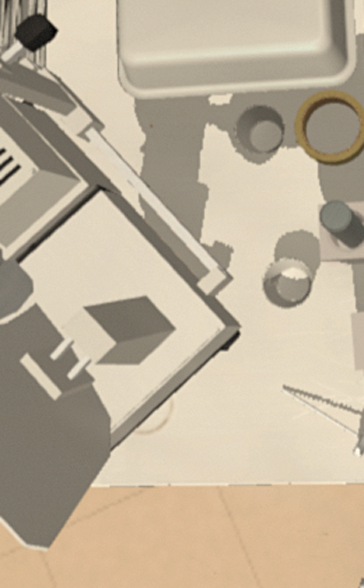

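The slicer's plate has a corner near (0.29, 0.385, 0.32), next to the direct route. I'll retract towards the base and turn the jaw tangential first, then swing across.

{"method": "send_rows", "body": {
  "motion": [
    [[0, 0, -0.02, -6], [0, 0, -0.05, -14], [0, 0, -0.08, -22], [0, 0, -0.11, -30], [0, 0, -0.14, -38], [0, 0, -0.155, -46], [0, 0, -0.16, -54], [0, 0, -0.16, -62]]
  ],
  "gripper": 1
}}

```text
time: 0.9
tool_pos: [0.1507, 0.331, 0.2513]
tool_rot: [-1.571, 0.002, 0.66]
contact_force: [-0.7, 1.0, -0.0]
opening: 0.092
```

{"method": "send_rows", "body": {
  "motion": [
    [[0.012, 0, -0.03, 0], [0.028, 0, -0.07, 0], [0.034, 0, -0.11, 0], [0.037, 0, -0.15, 6], [0.037, 0, -0.19, 13], [0.037, 0, -0.225, 20], [0.037, 0, -0.245, 28], [0.037, 0, -0.245, 36]]
  ]
}}

```text
time: 1.7
tool_pos: [0.3314, 0.1583, 0.2512]
tool_rot: [-1.573, 0.001, 0.022]
contact_force: [-0.8, -0.5, -0.0]
opening: 0.0919
```

{"method": "send_rows", "body": {
  "motion": [
    [[0.025, 0, -0.009, 1.3], [0.06, 0, -0.022, 1.3], [0.095, 0, -0.034, 1.3], [0.12, 0, -0.043, 1.3], [0.131, 0, -0.047, 1.3], [0.131, 0, -0.047, 1.3]]
  ]
}}

```text
time: 2.3
tool_pos: [0.4638, 0.1138, 0.2505]
tool_rot: [-1.573, 0.002, -0.001]
contact_force: [0.3, 0.5, -1.3]
opening: 0.0921
```

```bash
python3 - <<'E'
from h import *
d=shot('scene','scene1.png')
st=sensors.observe(); print(st['tool_pos'],st['tool_rot'],st['qpos'].round(2))
cv2.imwrite('pics/z5.png',cv2.convertScaleAbs(cv2.resize(d['frame'][40:320,120:400,::-1],None,fx=2,fy=2),alpha=1.6))
E
```

```text
[0.46275561 0.11426791 0.25062693] [-1.57277427e+00  2.77377857e-03 -7.92466997e-04] [ 0.08  0.26  1.65 -0.    1.24 -1.49]
```

View pics/z5.png

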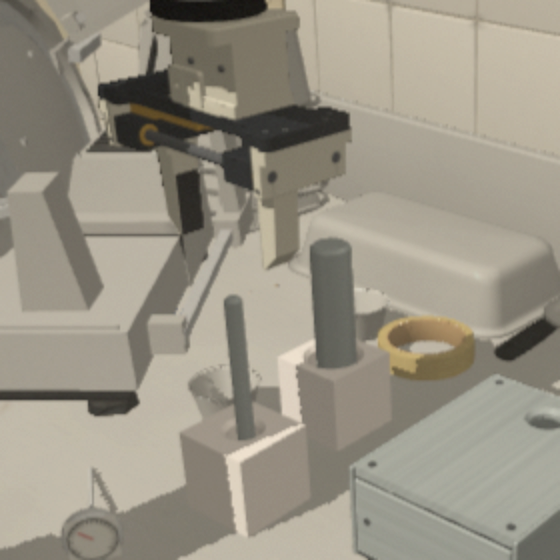

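The open gripper is above the thin dowel (238,345 in the crop), with the fingers either side of it in y and the thick dowel clear behind. Now I'll descend.

{"method": "send_rows", "body": {
  "motion": [
    [[0.0005, 0.02, 0, 0], [0.0005, 0.04, 0, 0], [0.0005, 0.06, 0, 0], [0.0005, 0.08, 0, 0], [0.0005, 0.095, 0, 0], [0.0005, 0.1, 0, 0], [0.0005, 0.1, 0, 0]]
  ]
}}

```text
time: 3.05
tool_pos: [0.4618, 0.1145, 0.1505]
tool_rot: [-1.573, 0.004, -0.0]
contact_force: [0.2, -0.4, -0.2]
opening: 0.0918
```

{"method": "send_rows", "body": {
  "motion": [
    [[0, 0, 0, 0], [0, 0, 0, 0], [0, 0, 0, 0], [0, 0, 0, 0], [0, 0, 0, 0], [0, 0, 0, 0], [0, 0, 0, 0], [0, 0, 0, 0]]
  ],
  "gripper": 0.05,
  "grip_force": 30
}}

```text
time: 3.85
tool_pos: [0.4618, 0.1145, 0.1505]
tool_rot: [-1.573, 0.004, -0.0]
contact_force: [0.8, -0.1, 0.1]
opening: 0.0327
```

```bash
python3 - <<'E'
from h import *
d=shot('scene','scene2.png')
st=sensors.observe(); print({k:np.round(st[k],4) for k in('time','tool_pos','tool_rot','contact_force','opening')})
cv2.imwrite('pics/z6.png',cv2.convertScaleAbs(cv2.resize(d['frame'][40:320,120:400,::-1],None,fx=2,fy=2),alpha=1.6))
E
```

```text
{'time': np.float64(3.9), 'tool_pos': array([0.4618, 0.1145, 0.1505]), 'tool_rot': array([-1.5728e+00,  4.3000e-03, -1.0000e-04]), 'contact_force': array([-0.2266,  0.9088,  0.2289]), 'opening': np.float64(0.0284)}
```

View pics/z6.png

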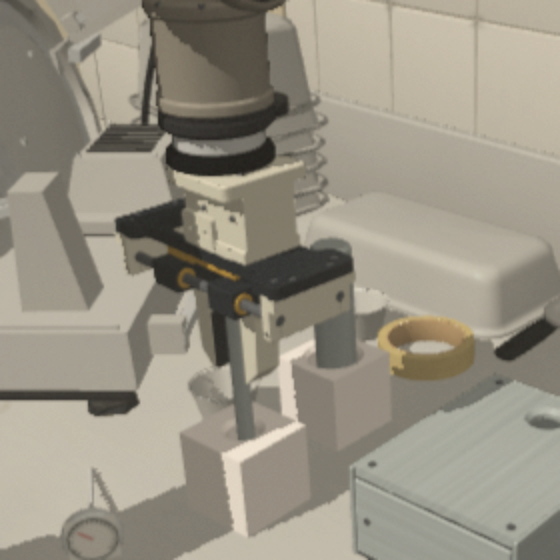

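{"method": "send_rows", "body": {
  "motion": [
    [[0, 0, 0, 0], [0, 0, 0, 0], [0, 0, 0, 0], [0, 0, 0, 0]]
  ]
}}

```text
time: 4.3
tool_pos: [0.4618, 0.1147, 0.1505]
tool_rot: [-1.572, 0.004, -0.0]
contact_force: [0.3, 1.9, -1.1]
opening: 0.0133
```

```bash
python3 - <<'E'
from h import *
d=shot('scene','scene3.png')
st=sensors.observe(); print({k:np.round(st[k],4) for k in('time','tool_pos','tool_rot','contact_force','opening')})
k=5;x0,y0=190,170
im=cv2.convertScaleAbs(cv2.resize(d['frame'][y0:y0+100,x0:x0+100,::-1],None,fx=k,fy=k,interpolation=cv2.INTER_CUBIC),alpha=1.6)
for z in(.125,.145,.185):
    u,v=proj(d,[st['tool_pos'][0],st['tool_pos'][1],z]); print(z,u,v)
    cv2.circle(im,(int((u-x0+.5)*k),int((v-y0+.5)*k)),4,(0,0,255),-1)
cv2.imwrite('pics/z7.png',im)
E
```

```text
{'time': np.float64(4.35), 'tool_pos': array([0.4618, 0.1147, 0.1505]), 'tool_rot': array([-1.5724e+00,  4.2000e-03, -2.0000e-04]), 'contact_force': array([ 0.5208,  1.8567, -0.198 ]), 'opening': np.float64(0.0135)}
0.125 239.48767475788117 224.59715206159754
0.145 238.30835131651327 212.9423134490614
0.185 235.86956537524716 188.8406501063835
```

View pics/z7.png

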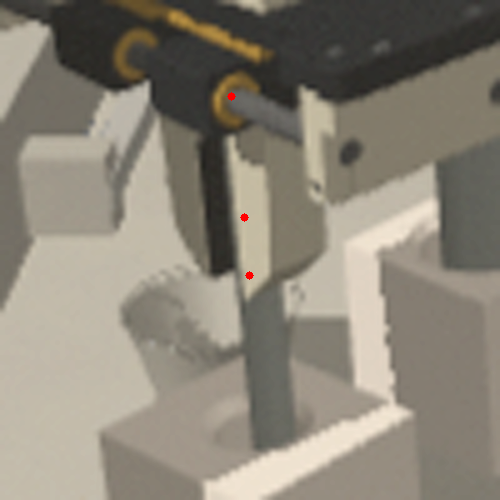

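{"method": "send_rows", "body": {
  "motion": [
    [[0, -0.008, 0, 0], [0, -0.02, 0, 0], [0, -0.04, 0, 0], [0, -0.06, 0, 0], [0, -0.08, 0, 0], [0, -0.1, 0, 0], [0, -0.115, 0, 0], [0, -0.12, 0, 0]]
  ]
}}

```text
time: 5.15
tool_pos: [0.4629, 0.1147, 0.2725]
tool_rot: [-1.573, 0.001, -0.0]
contact_force: [0.1, -0.4, -0.6]
opening: 0.0133
```

```bash
python3 - <<'E'
from h import *
d=shot('scene','scene4.png');t=shot('top','top4.png')
st=sensors.observe(); print({k:np.round(st[k],4) for k in('time','tool_pos','tool_rot','contact_force','opening')})
cv2.imwrite('pics/z8.png',cv2.convertScaleAbs(cv2.resize(d['frame'][100:300,150:350,::-1],None,fx=3,fy=3,interpolation=cv2.INTER_CUBIC),alpha=1.6))
cv2.imwrite('pics/z9.png',cv2.convertScaleAbs(cv2.resize(t['frame'][150:350,170:370,::-1],None,fx=3,fy=3,interpolation=cv2.INTER_CUBIC),alpha=1.6))
E
```

```text
{'time': np.float64(5.25), 'tool_pos': array([0.4625, 0.1147, 0.2711]), 'tool_rot': array([-1.5726e+00,  2.9000e-03, -2.0000e-04]), 'contact_force': array([ 0.0924,  1.0803, -1.6318]), 'opening': np.float64(0.0131)}
```

View pics/z8.png

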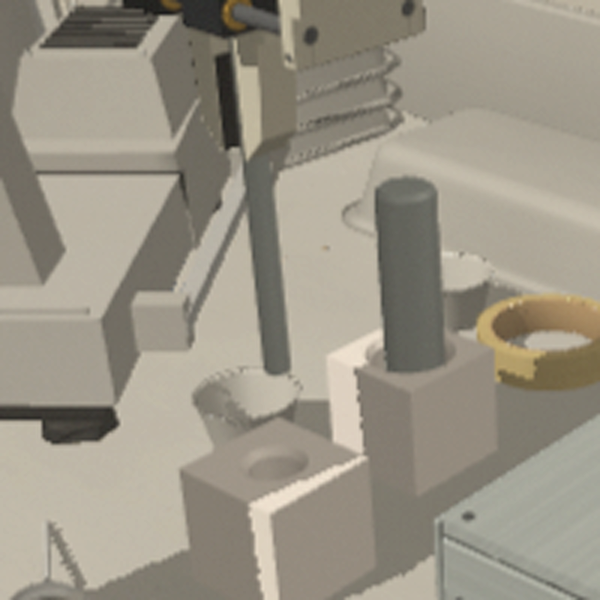

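View pics/z9.png

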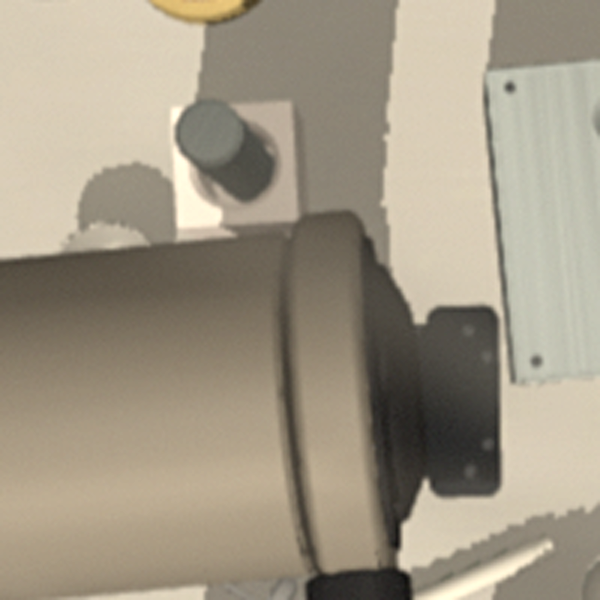

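```bash
python3 - <<'E'
from h import *
d=dict(np.load('pics/scene4.npz'))
im=cv2.imread('pics/scene4.png')
g=cv2.cvtColor(im,cv2.COLOR_BGR2GRAY)
lat=np.array([.688,-.726,-.008])
R=np.array(d['extrinsics'])[:3,:3]
for v in range(205,226,3):
    row=g[v,222:256].astype(int); print(v,row.tolist())
for p in[(263,165),(270,265),(275,335),(276.5,369)]:
    u,v=(p[0]+.5)/3-.5+150,(p[1]+.5)/3-.5+100
    # intersect ray with vertical plane through tcp facing the camera
    o,r=ray(d,u,v); n=np.array([.726,.688,0]); k=((np.array([.4625,.1147,0])-o)@n)/(r@n); q=o+k*r
    print((u,v),q.round(4),'lateral off',round((q-np.array([.4625,.1147,0]))@np.array([.688,-.726,0]),4))
E
```

```text
205 [114, 113, 113, 113, 113, 114, 114, 114, 113, 114, 114, 114, 113, 107, 65, 58, 61, 61, 63, 64, 64, 64, 67, 93, 113, 114, 114, 113, 114, 114, 114, 114, 114, 114]
208 [114, 114, 114, 114, 114, 114, 114, 114, 114, 114, 114, 114, 114, 109, 80, 59, 59, 60, 62, 63, 65, 64, 65, 82, 114, 115, 114, 113, 113, 113, 114, 115, 114, 114]
211 [114, 114, 114, 114, 114, 114, 114, 114, 115, 115, 114, 115, 116, 114, 98, 57, 59, 60, 61, 63, 64, 63, 63, 73, 107, 115, 115, 115, 115, 115, 115, 115, 114, 115]
214 [115, 114, 115, 116, 116, 116, 116, 116, 115, 116, 115, 116, 116, 115, 109, 63, 59, 60, 62, 62, 64, 63, 63, 69, 96, 116, 115, 115, 115, 115, 114, 115, 115, 115]
217 [116, 116, 115, 115, 116, 116, 116, 115, 115, 116, 116, 116, 116, 116, 111, 80, 58, 60, 60, 62, 63, 63, 64, 66, 87, 117, 115, 115, 116, 116, 116, 115, 115, 115]
220 [115, 116, 115, 116, 115, 116, 116, 116, 115, 116, 116, 115, 115, 116, 114, 96, 57, 58, 61, 61, 63, 64, 65, 62, 75, 115, 116, 115, 116, 116, 116, 116, 115, 116]
223 [115, 115, 113, 101, 103, 110, 116, 112, 89, 116, 113, 119, 119, 119, 120, 113, 77, 60, 59, 61, 62, 63, 64, 67, 85, 114, 116, 116, 116, 116, 116, 115, 115, 116]
(237.33333333333331, 154.66666666666666) [0.467  0.11   0.2385] lateral off 0.0065
(239.66666666666669, 188.0) [0.4661 0.1109 0.1861] lateral off 0.0052
(241.33333333333331, 211.33333333333331) [0.4654 0.1116 0.1474] lateral off 0.0042
(241.83333333333331, 222.66666666666669) [0.4648 0.1123 0.1281] lateral off 0.0033
```

{"method": "send_rows", "body": {
  "motion": [
    [[0.012, 0, -0.014, 0], [0.038, 0, -0.044, 0], [0.067, 0, -0.078, 0], [0.097, 0, -0.112, 0], [0.125, 0, -0.145, 0], [0.143, 0, -0.166, 0], [0.151, 0, -0.175, 0], [0.151, 0, -0.175, 0]]
  ]
}}

```text
time: 6.05
tool_pos: [0.6135, -0.0612, 0.2694]
tool_rot: [-1.572, 0.005, -0.002]
contact_force: [0.1, 0.5, -0.5]
opening: 0.0133
```

{"method": "send_rows", "body": {
  "motion": [
    [[0, 0.01, 0, 0], [0, 0.02, 0, 0], [0, 0.025, 0, 0], [0, 0.025, 0, 0]]
  ]
}}

```text
time: 6.45
tool_pos: [0.6125, -0.0603, 0.2433]
tool_rot: [-1.572, 0.008, -0.001]
contact_force: [-0.3, 0.1, -0.9]
opening: 0.0131
```

```bash
python3 - <<'E'
from h import *
d=shot('scene','scene5.png')
st=sensors.observe(); print({k:np.round(st[k],4) for k in('time','tool_pos','tool_rot','contact_force','opening')})
cv2.imwrite('pics/z10.png',cv2.convertScaleAbs(cv2.resize(d['frame'][120:290,300:470,::-1],None,fx=3.5,fy=3.5,interpolation=cv2.INTER_CUBIC),alpha=1.6))
E
```

```text
{'time': np.float64(6.5), 'tool_pos': array([ 0.6129, -0.0605,  0.244 ]), 'tool_rot': array([-1.572e+00,  6.200e-03, -1.000e-03]), 'contact_force': array([ 0.3466, -0.1669, -0.9133]), 'opening': np.float64(0.0133)}
```

View pics/z10.png

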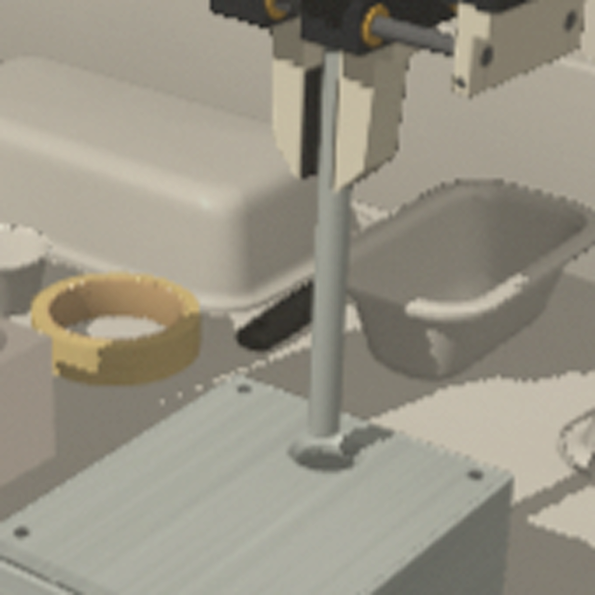

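```bash
python3 - <<'E'
from h import *
d=dict(np.load('pics/scene5.npz'))
S=lambda x,y:((x+.5)/3.5-.5+300,(y+.5)/3.5-.5+120)
s0=dict(np.load('pics/scene0.npz'))
h=onz(s0,(579.5)/3-.5+200,298.5/3-.5+150,.085)
print('hole',h, proj(d,h), 'now crop px hole',onz(d,*S(327,453),.085))
for z in(.095,.0985): print('foot',z,onz(d,*S(323,433),z))
n=np.array([.726,.688,0])
E
```

```text
hole [ 0.61678316 -0.06145539  0.085     ] [392.66666667 249.        ] now crop px hole [ 0.61703801 -0.06204853  0.085     ]
foot 0.095 [ 0.61587163 -0.06024056  0.095     ]
foot 0.0985 [ 0.61109115 -0.06389577  0.0985    ]
```

{"method": "send_rows", "body": {
  "motion": [
    [[0.0025, 0.002, 0, 0], [0.0025, 0.006, 0, 0], [0.0025, 0.01, 0, 0], [0.0025, 0.014, 0, 0], [0.0025, 0.018, 0, 0], [0.0025, 0.022, 0, 0], [0.0025, 0.025, 0, 0]]
  ]
}}

```text
time: 7.2
tool_pos: [0.6151, -0.0606, 0.2185]
tool_rot: [-1.572, 0.007, -0.001]
contact_force: [0.0, 0.1, -1.4]
opening: 0.0137
```

```bash
python3 - <<'E'
from h import *
d=shot('scene','scene6.png')
st=sensors.observe(); print({k:np.round(st[k],4) for k in('time','tool_pos','tool_rot','contact_force','opening')})
cv2.imwrite('pics/z11.png',cv2.convertScaleAbs(cv2.resize(d['frame'][170:290,340:460,::-1],None,fx=5,fy=5,interpolation=cv2.INTER_CUBIC),alpha=1.6))
E
```

```text
{'time': np.float64(7.25), 'tool_pos': array([ 0.615 , -0.0605,  0.2181]), 'tool_rot': array([-1.5717e+00,  7.3000e-03, -1.0000e-03]), 'contact_force': array([ 0.1012, -0.4285, -1.4138]), 'opening': np.float64(0.0132)}
```

View pics/z11.png

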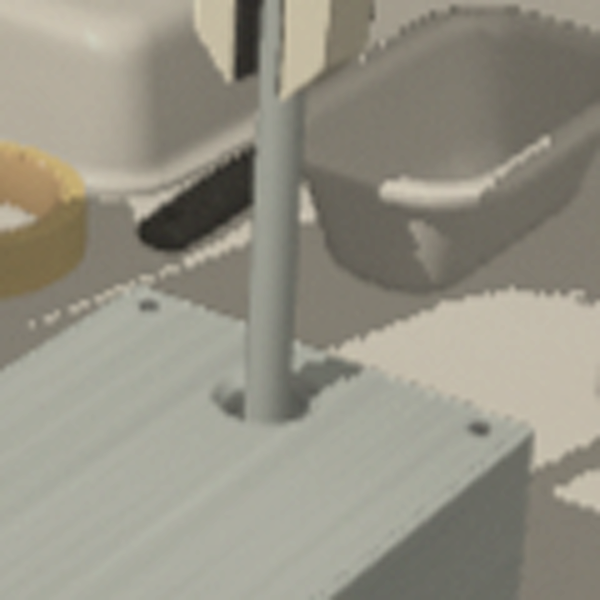

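The dowel is in the hole, close to the near rim and with no side force. I'll nudge it 2 mm away from the camera and continue down to just above the catch.

{"method": "send_rows", "body": {
  "motion": [
    [[0.002, 0.002, 0.002, 0], [0.002, 0.006, 0.002, 0], [0.002, 0.01, 0.002, 0], [0.002, 0.014, 0.002, 0], [0.002, 0.018, 0.002, 0], [0.002, 0.022, 0.002, 0], [0.002, 0.024, 0.002, 0]]
  ]
}}

```text
time: 7.95
tool_pos: [0.6166, -0.0586, 0.1935]
tool_rot: [-1.572, 0.008, -0.001]
contact_force: [0.2, 0.4, -0.8]
opening: 0.0132
```

{"method": "send_rows", "body": {
  "motion": [
    [[0, 0.003, 0, 0], [0, 0.006, 0, 0], [0, 0.009, 0, 0], [0, 0.012, 0, 0], [0, 0.014, 0, 0], [0, 0.016, 0, 0], [0, 0.016, 0, 0]]
  ]
}}

```text
time: 8.65
tool_pos: [0.6167, -0.0586, 0.1779]
tool_rot: [-1.572, 0.007, -0.001]
contact_force: [-0.4, -0.0, 5.1]
opening: 0.0137
```

```bash
python3 - <<'E'
from h import *
d=shot('scene','scene7.png')
st=sensors.observe(); print({k:np.round(st[k],4) for k in('time','tool_pos','tool_rot','contact_force','opening')})
cv2.imwrite('pics/z12.png',cv2.convertScaleAbs(cv2.resize(d['frame'][150:370,260:480,::-1],None,fx=2.7,fy=2.7,interpolation=cv2.INTER_CUBIC),alpha=1.6))
E
```

```text
{'time': np.float64(8.7), 'tool_pos': array([ 0.6168, -0.0586,  0.1779]), 'tool_rot': array([-1.5718e+00,  6.9000e-03, -1.0000e-03]), 'contact_force': array([1.4766, 0.1064, 4.8055]), 'opening': np.float64(0.0133)}
```

View pics/z12.png

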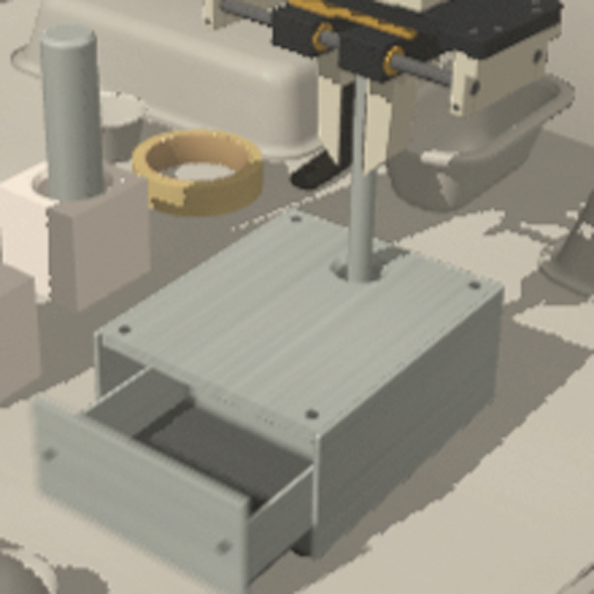

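The drawer is out. I'll press a little deeper and hold, so the catch stays clearly past 9 mm.

{"method": "send_rows", "body": {
  "motion": [
    [[0, 0.0015, 0, 0], [0, 0.003, 0, 0], [0, 0.003, 0, 0], [0, 0.003, 0, 0], [0, 0.003, 0, 0]]
  ]
}}

```text
time: 9.2
tool_pos: [0.6169, -0.0587, 0.1755]
tool_rot: [-1.572, 0.006, -0.001]
contact_force: [-0.7, -0.1, 5.4]
opening: 0.0134
```

{"method": "send_rows", "body": {
  "motion": [
    [[0, 0.001, 0, 0], [0, 0.002, 0, 0], [0, 0.002, 0, 0]]
  ]
}}

```text
time: 9.5
tool_pos: [0.6171, -0.0586, 0.1743]
tool_rot: [-1.572, 0.005, -0.001]
contact_force: [-1.3, 0.7, 7.7]
opening: 0.0132
```

{"method": "send_rows", "body": {
  "motion": [
    [[0, -0.008, 0, 0], [0, -0.022, 0, 0], [0, -0.036, 0, 0], [0, -0.05, 0, 0], [0, -0.064, 0, 0], [0, -0.078, 0, 0], [0, -0.092, 0, 0], [0, -0.1, 0, 0]]
  ]
}}

```text
time: 10.3
tool_pos: [0.6177, -0.0585, 0.2751]
tool_rot: [-1.572, 0.005, -0.001]
contact_force: [0.2, -0.2, -0.4]
opening: 0.0133
```

```bash
python3 - <<'E'
from h import *
d=shot('scene','scene8.png')
st=sensors.observe(); print({k:np.round(st[k],4) for k in('time','tool_pos','tool_rot','contact_force','opening')})
cv2.imwrite('pics/z13.png',cv2.convertScaleAbs(cv2.resize(d['frame'][100:370,260:480,::-1],None,fx=2.2,fy=2.2,interpolation=cv2.INTER_CUBIC),alpha=1.6))
E
```

```text
{'time': np.float64(10.35), 'tool_pos': array([ 0.618 , -0.0586,  0.2761]), 'tool_rot': array([-1.5726e+00,  3.1000e-03, -1.0000e-03]), 'contact_force': array([ 0.2872, -0.3117, -0.1468]), 'opening': np.float64(0.0135)}
```

View pics/z13.png

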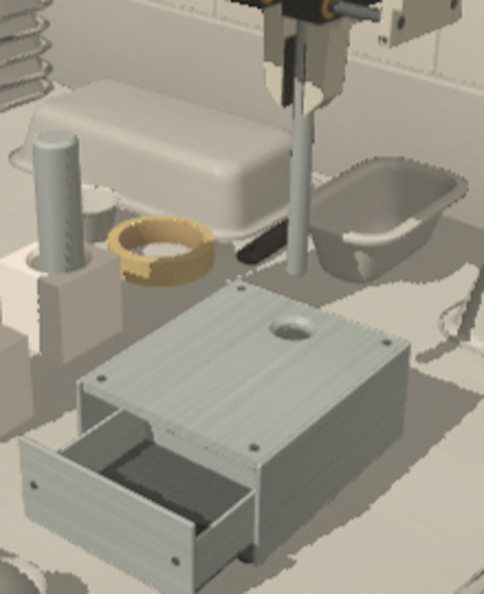

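{"method": "send_rows", "body": {
  "motion": [
    [[-0.012, 0, 0.014, 0], [-0.038, 0, 0.044, 0], [-0.067, 0, 0.078, 0], [-0.097, 0, 0.112, 0], [-0.125, 0, 0.145, 0], [-0.145, 0, 0.167, 0], [-0.155, 0, 0.178, 0], [-0.155, 0, 0.178, 0]]
  ]
}}

```text
time: 11.15
tool_pos: [0.4623, 0.1205, 0.2762]
tool_rot: [-1.573, 0.003, 0.001]
contact_force: [0.7, -0.4, -0.8]
opening: 0.0134
```

{"method": "send_rows", "body": {
  "motion": [
    [[0, 0.01, 0, 0], [0, 0.022, 0, 0], [0, 0.034, 0, 0], [0, 0.042, 0, 0], [0, 0.042, 0, 0]]
  ]
}}

```text
time: 11.65
tool_pos: [0.4621, 0.1196, 0.2325]
tool_rot: [-1.573, 0.007, -0.0]
contact_force: [1.1, -1.1, -0.4]
opening: 0.0135
```

```bash
python3 - <<'E'
from h import *
d=shot('scene','scene9.png')
st=sensors.observe(); print({k:np.round(st[k],4) for k in('time','tool_pos','tool_rot','contact_force','opening')})
cv2.imwrite('pics/z14.png',cv2.convertScaleAbs(cv2.resize(d['frame'][180:300,190:310,::-1],None,fx=5,fy=5,interpolation=cv2.INTER_CUBIC),alpha=1.6))
E
```

```text
{'time': np.float64(11.7), 'tool_pos': array([0.4624, 0.1198, 0.2334]), 'tool_rot': array([-1.5729e+00,  5.1000e-03,  1.0000e-04]), 'contact_force': array([ 0.5809,  0.47  , -1.1264]), 'opening': np.float64(0.0136)}
```

View pics/z14.png

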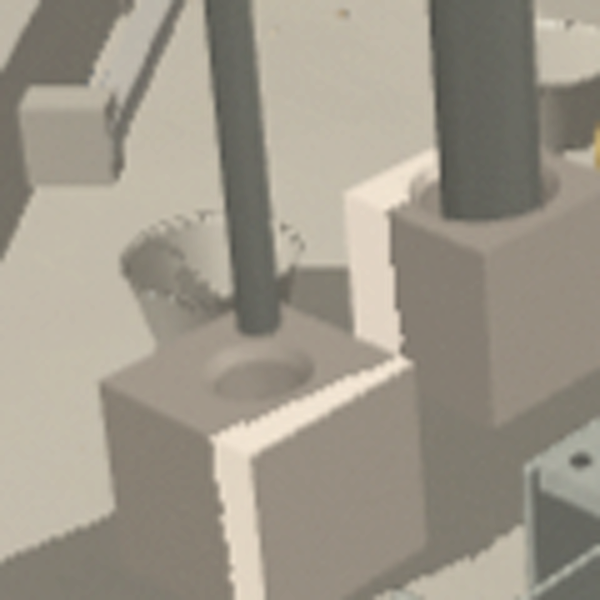

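{"method": "send_rows", "body": {
  "motion": [
    [[0.001, 0.005, 0.001, 0], [0.001, 0.012, 0.001, 0], [0.001, 0.019, 0.001, 0], [0.001, 0.026, 0.001, 0], [0.001, 0.033, 0.001, 0], [0.001, 0.04, 0.001, 0]]
  ]
}}

```text
time: 12.3
tool_pos: [0.4631, 0.1207, 0.1928]
tool_rot: [-1.573, 0.005, 0.0]
contact_force: [0.7, -0.5, -1.5]
opening: 0.0133
```

```bash
python3 - <<'E'
from h import *
d=shot('scene','scene10.png')
st=sensors.observe(); print({k:np.round(st[k],4) for k in('time','tool_pos','tool_rot','contact_force','opening')})
cv2.imwrite('pics/z15.png',cv2.convertScaleAbs(cv2.resize(d['frame'][180:300,190:310,::-1],None,fx=5,fy=5,interpolation=cv2.INTER_CUBIC),alpha=1.6))
E
```

```text
{'time': np.float64(12.35), 'tool_pos': array([0.4625, 0.1206, 0.1917]), 'tool_rot': array([-1.5731e+00,  7.2000e-03,  2.0000e-04]), 'contact_force': array([-0.7278, -0.8958, -1.9295]), 'opening': np.float64(0.0133)}
```

View pics/z15.png

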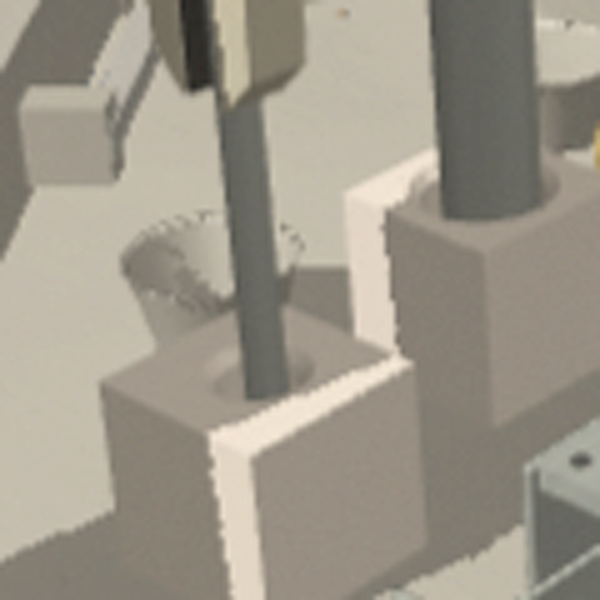

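{"method": "send_rows", "body": {
  "motion": [
    [[0.002, 0.004, 0.001, 0], [0.002, 0.01, 0.001, 0], [0.002, 0.016, 0.001, 0], [0.002, 0.022, 0.001, 0], [0.002, 0.028, 0.001, 0], [0.002, 0.034, 0.001, 0], [0.002, 0.034, 0.001, 0]]
  ]
}}

```text
time: 13.05
tool_pos: [0.4638, 0.1215, 0.1568]
tool_rot: [-1.573, 0.009, 0.0]
contact_force: [-1.0, 0.4, -1.2]
opening: 0.0136
```

{"method": "send_rows", "body": {
  "motion": [
    [[0, 0.002, 0, 0], [0, 0.004, 0, 0], [0, 0.006, 0, 0], [0, 0.006, 0, 0]]
  ]
}}

```text
time: 13.45
tool_pos: [0.4637, 0.1214, 0.1506]
tool_rot: [-1.573, 0.009, 0.0]
contact_force: [0.0, -0.1, -1.2]
opening: 0.0132
```

{"method": "send_rows", "body": {
  "motion": [
    [[0, 0.001, 0, 0], [0, 0.002, 0, 0], [0, 0.002, 0, 0]]
  ]
}}

```text
time: 13.75
tool_pos: [0.4644, 0.1216, 0.1503]
tool_rot: [-1.573, 0.006, 0.0]
contact_force: [-1.8, 0.3, 11.4]
opening: 0.0131
```

{"method": "send_rows", "body": {
  "motion": [
    [[0, -0.0005, 0, 0], [0, -0.0005, 0, 0], [0, -0.0005, 0, 0], [0, -0.0005, 0, 0]]
  ]
}}

```text
time: 14.15
tool_pos: [0.4643, 0.1215, 0.1505]
tool_rot: [-1.573, 0.007, 0.0]
contact_force: [-0.3, 0.4, -1.1]
opening: 0.0135
```

{"method": "send_rows", "body": {
  "motion": [
    [[0, 0, 0, 0], [0, 0, 0, 0], [0, 0, 0, 0], [0, 0, 0, 0], [0, 0, 0, 0], [0, 0, 0, 0], [0, 0, 0, 0]]
  ],
  "gripper": 0.8
}}

```text
time: 14.85
tool_pos: [0.4643, 0.1215, 0.1505]
tool_rot: [-1.573, 0.007, 0.0]
contact_force: [-0.4, -0.0, -0.5]
opening: 0.0647
```

```bash
python3 - <<'E'
from h import *
d=shot('scene','scene11.png')
st=sensors.observe(); print({k:np.round(st[k],4) for k in('time','tool_pos','tool_rot','contact_force','opening')})
cv2.imwrite('pics/z16.png',cv2.convertScaleAbs(cv2.resize(d['frame'][130:330,160:360,::-1],None,fx=3,fy=3,interpolation=cv2.INTER_CUBIC),alpha=1.6))
E
```

```text
{'time': np.float64(14.9), 'tool_pos': array([0.4643, 0.1215, 0.1505]), 'tool_rot': array([-1.5731e+00,  6.8000e-03,  2.0000e-04]), 'contact_force': array([ 0.1256, -0.5089, -1.3589]), 'opening': np.float64(0.0688)}
```

View pics/z16.png

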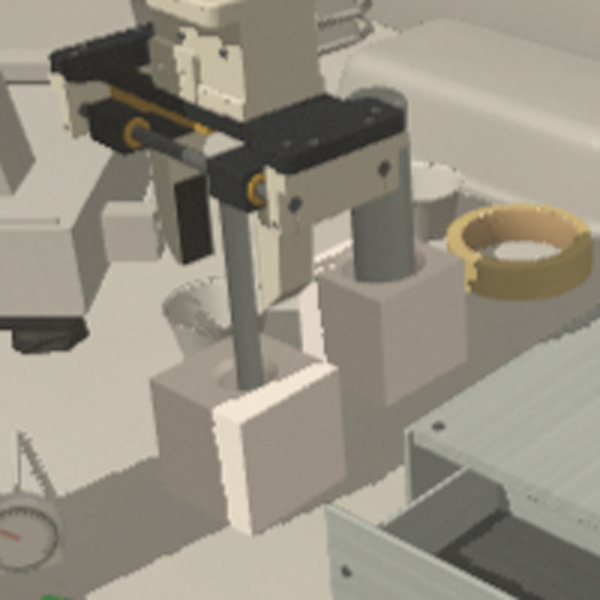

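The dowel stands in its stand with the fingers open. I'll retract straight up.

{"method": "send_rows", "body": {
  "motion": [
    [[0, 0, 0, 0], [0, -0.01, 0, 0], [0, -0.03, 0, 0], [0, -0.055, 0, 0], [0, -0.08, 0, 0], [0, -0.105, 0, 0], [0, -0.12, 0, 0], [0, -0.12, 0, 0]]
  ],
  "gripper": 1
}}

```text
time: 15.7
tool_pos: [0.4661, 0.1219, 0.2733]
tool_rot: [-1.573, 0.001, 0.0]
contact_force: [0.4, 0.8, -0.6]
opening: 0.0918
```

{"method": "send_rows", "body": {
  "motion": [
    [[-0.02, 0, 0, 0], [-0.05, 0, 0, 0], [-0.075, 0, 0, 0], [-0.09, 0, 0, 0], [-0.09, 0, 0, 0]]
  ]
}}

```text
time: 16.2
tool_pos: [0.3743, 0.122, 0.273]
tool_rot: [-1.573, 0.003, 0.001]
contact_force: [0.2, -0.2, 0.3]
opening: 0.0919
```

```bash
python3 - <<'E'
from h import *
d=shot('scene','scene12.png');t=shot('top','top12.png')
st=sensors.observe(); print({k:np.round(st[k],4) for k in('time','tool_pos','qvel','contact_force','opening')})
cv2.imwrite('pics/z17.png',cv2.convertScaleAbs(cv2.resize(d['frame'][130:360,180:460,::-1],None,fx=2.5,fy=2.5,interpolation=cv2.INTER_CUBIC),alpha=1.6))
cv2.imwrite('pics/z18.png',cv2.convertScaleAbs(cv2.resize(t['frame'][150:380,200:440,::-1],None,fx=2.5,fy=2.5,interpolation=cv2.INTER_CUBIC),alpha=1.6))
E
```

```text
{'time': np.float64(16.3), 'tool_pos': array([0.3765, 0.1219, 0.2733]), 'qvel': array([-0.0036,  0.0172, -0.0205,  0.0014,  0.0008,  0.0003]), 'contact_force': array([ 0.0101, -0.1682,  0.097 ]), 'opening': np.float64(0.0917)}
```

View pics/z17.png

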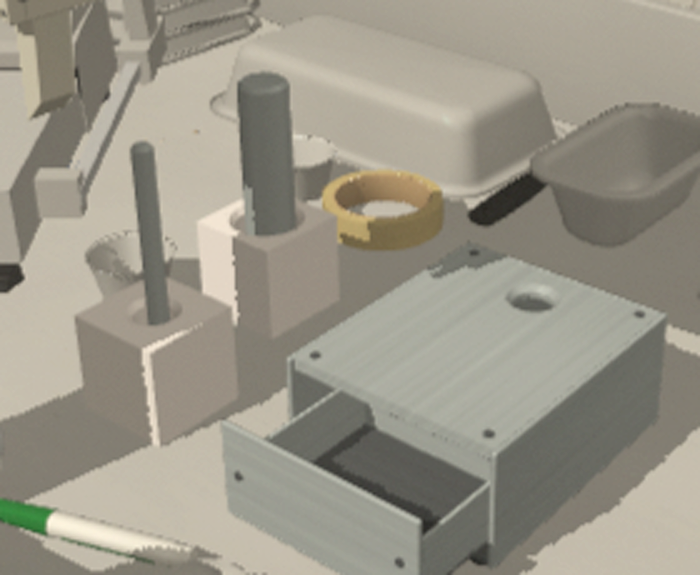

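View pics/z18.png

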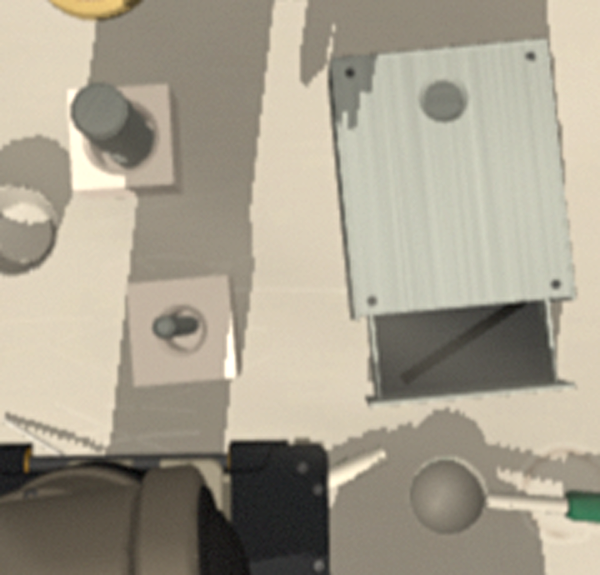

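```bash
python3 - <<'E'
from h import *
s=dict(np.load('pics/scene12.npz')); t=dict(np.load('pics/top12.npz'))
a=((143+.5)/2.5-.5+180,(149+.5)/2.5-.5+130); b=((163+.5)/2.5-.5+200,(327+.5)/2.5-.5+150)
A=np.zeros((3,3));B=np.zeros(3)
for d,p in((s,a),(t,b)):
    o,r=ray(d,*p); r/=np.linalg.norm(r);P=np.eye(3)-np.outer(r,r);A+=P;B+=P@o
print('dowel top',np.linalg.solve(A,B).round(4))
g=lambda x,y,z:onz(t,(x+.5)/2.5-.5+200,(y+.5)/2.5-.5+150,z).round(4)
print('safe front mid',g(463,307,.085),'drawer front mid',g(470,393,.07))
print(sensors.observe()['qvel'].round(3))
E
```

```text
dowel top [0.4663 0.1203 0.1809]
safe front mid [ 0.4753 -0.0699  0.085 ] drawer front mid [ 0.4172 -0.0749  0.07  ]
[-0.004  0.017 -0.02   0.001  0.001  0.   ]
```

The top of the dowel is at (0.466, 0.120, 0.181), so it is down on the floor of the hole and nearly upright. The drawer is about 58 mm out and nothing touches the robot. I'll let the arm settle, then hand in.

{"method": "send_rows", "body": {
  "motion": [
    [[0, 0, 0, 0], [0, 0, 0, 0], [0, 0, 0, 0]]
  ]
}}

```text
time: 16.6
tool_pos: [0.3769, 0.1219, 0.2731]
tool_rot: [-1.573, 0.001, 0.0]
contact_force: [-0.2, 0.8, 0.7]
opening: 0.0917
```

```bash
python3 -c "
from cell import *
s=sensors.observe();print(s['time'],s['qvel'].round(3),s['contact_force'])
print(hand_in())"
```

```text
16.6 [-0.    -0.005  0.003  0.001  0.001 -0.   ] [-0.20630816  0.81229853  0.65405111]
the job is handed in; nothing more can be done
None
```

I took the thin dowel from its stand and pushed it, still gripped, down through the hole in the safe. The catch gave way and the drawer popped out. I then stood the dowel back in its own stand, let go, moved the arm clear and handed in at 16.6 s; it returned no verdict.

**Drawer:** in the last top view it is about 58 mm out.

**Dowel:** its top triangulates to (0.466, 0.120, 0.181) m against an expected height of 0.185 m. That fits it standing nearly upright on the hole's floor within the 2 mm calibration and pixel error. On lowering I felt about 12 N at the floor, then backed off half a millimetre before opening the fingers.

**Catch:** I had no direct reading of it. I kept pressing after the drawer opened until the net push reached about 9 N, about the end of its travel, with the fingers well above the hole. The dowel is clear of the hole now, so the catch should have sprung back, but I could not see it.

**Disagreement:** the two cameras differed by 2–3 mm sideways on the hole positions, so I corrected the dowel by eye as it entered each hole.

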